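# Refit the spice mill's splined knob and turn it to closed

## Task

Put the red knob back on the green spice mill: push its splined bore down over the splined shaft, rocking it gently until the teeth mesh rather than forcing it, so that it sits fully home on the collar. Leave it turned so that its bar lines up with the two white marks on the mill (closed, either way round; the stiff shaft turns with it), and let go. Leave the jar, pestle, spoon and sieve where they are.

Things in the scene. Friction and masses are not known exactly. Their poses are not given: they have to be found in the camera images.
- knob_mid (a point): Red plastic knob, loose, 76 mm tall, about 140 g, standing upright on the counter. Point on its axis, 38 mm above its underside; z up the axis. Lower 36 mm: round hub, 48 mm diameter. Upper 40 mm: the grip, an upright bar along the knob's x, 44 mm long, 14 mm thick (y), with a white line on top.
- knob: The same knob, origin at the centre of its underside. Its bore, open below, is 30 mm deep and 35 mm wide with six inward teeth of full depth, 3.5 mm wide, tips 10.5 mm from the axis. Between teeth are gaps every 60 degrees, one exactly along the bar (+x).
- mill_seat (a point): Centre of the top face of the mill's aluminium collar (68 mm diameter, 80 mm above the counter), on the shaft axis: the knob's underside rests on it when home, knob_mid then 38 mm above this point. x runs along the two white marks on the mill's top, z up. More than 70 N between knob and mill (shaft included) is too rough.
- shaft_teeth (a point): Point on the shaft axis level with its tooth tops, 16 mm above the seat. Steel shaft: six outward teeth, 4.5 mm wide, tips 15.5 mm from the axis, flat on top. Above, a plain round nose of 9.5 mm radius, tapered over its last 9 mm to 3.5 mm radius, ends 28 mm above the seat and centres the bore. The axes here are the mill's, not the shaft's: its angle is not reported.
- mill: Green spice mill, block 100 x 100 x 70 mm plus collar, fixed; origin under its centre, x along the marks. Its shaft turns about z (0.15 N m stiff, stays as left, over 120 degrees either way); it starts 18 to 42 degrees out of mesh with a knob whose bar lies along the marks. Mesh recurs every 60 degrees, play 0.14 rad each way, 1 mm radially. Pressing over 10 N on the tooth tops may drag it round.
- jar_mid (a point): Bystander: amber glass spice jar with cap, 48 mm diameter, 95 mm tall; point half-way up.
- pestle_mid (a point): Bystander: wooden pestle standing on its thick end, 46 mm diameter, 128 mm tall; point half-way up.
- spoon: Bystander: stainless tasting spoon lying flat, 170 mm long along its x.
- sieve_mid (a point): Bystander: orange plastic sieve, bowl 124 mm across and 45 mm high, handle to its +x 167 mm from the centre; point half-way up the bowl.
There are look-alikes about, which are no part of the job. Of the things that look like the knob, the larger one is meant.

How it is judged:
By the outcome, as a careful person would: the job done as asked, in the order asked, and still so for the second after the job is handed in, with the robot touching nothing.
It also fails if it takes over 72 s, if anything falls off the work surface, if the arm or the gripper's body presses on something with over 40 N, if the wrist force passes 120 N, or if a joint passes its speed limit or range.

## Robot

A 6-joint arm with a two-finger parallel gripper is mounted at the origin on the work surface. World frame = base frame: x ahead of the robot, y to its left, z up, the work surface at z = 0. Lengths are in m, angles in rad, forces in N, time in s.
With the tool pointing down it reaches from about 0.35 to 0.925 m from the base axis. Payload 6.4 kg.
Tool frame: the origin (TCP) lies between the finger pads; the fingertips stand 22 mm ahead of it and the grasp point (between the pads) lies 3 mm ahead of it; z points along the fingers, x is the direction in which the jaws open and shut, and the axes are right-handed (so a half turn about z gives the same grasp; the last joint's range is limited). The gripper opens to 94 mm and grips with 3 to 60 N. Pads are 16 mm wide; open, the fingers measure 119 mm over their backs; the gripper's body (75 mm by 177 mm) begins 78 mm behind the grasp point.
Start: joints at [-1.414, 0.245, 1.558, -0, 1.339, -0.174], TCP at [0.211, -0.615, 0.227] pointing down, gripper open.
Joint ranges: [-3.13, 3.13], [-1.02, 2.26], [0.13, 2.54], [-0.95, 4.09], [0.21, 2.88], [-2.74, 2.74]. Speed limits (rad/s): [2.57, 2.57, 3.14, 3.14, 3.14, 3.14].

## Interface

Orientations are given as a unit quaternion [x, y, z, w].
In Python, from station import manip gives the robot as it stands.
- The arm moves only by the tool play_rows, never from a script. Its argument "moves" is a list that holds one entry, the list of rows, each a list of 7 numbers: the turn, a rotation vector about the tool's x, y, z normalised to -1 to 1, where 1 is 360 degrees, then the shift along the tool's x, y, z normalised to -1 to 1, where 1 is 0.25 m, then the closure, from -1 (fully open) to 1 (shut). In form: [[[ax, ay, az, tx, ty, tz, grip], ...]]. A call has 1 to 12 rows; each row is the pose to reach, as a shift and turn from the pose measured when the call began, along the tool's axes at that moment, turning the shorter way round; what a row does not reach only later rows make up. A row lasts 1/8 s, in which the tool goes at most 62.5 mm and 10.7 degrees, less where a joint would pass 70% of its speed; a pose out of reach is approached as far as the arm can. A call with a number of a shift or a turn outside -1 to 1 is refused whole. A call with a gripper value outside its range is refused whole. The fingers move at their own pace and stop on an object; "force" is the grip in N (left out, the last holds). Time passes only in rows, so rows that repeat a pose let the fingers close. It gives the time, the measured TCP pose, the force and the opening at its end, in the units of the state.
- manip.get_obs(): the state, without advancing time (a new reading comes with each control period).
- manip.camera(name): name is "side" or "top"; returns the picture (400x640x3 uint8, red, green, blue); there is no depth.
- manip.camera_info(name): a dict with "camera_matrix" (3x3 intrinsics, pixels), "view" (4x4, takes a point from world to camera coordinates). Camera axes: x right, y down, z forward; pixel columns grow to the right and rows downward; lengths in m; the calibration is good to about 2 mm. A picture is of the moment at which its call begins. camera_info takes no time and is no camera call.
- manip.job_done(): hands the job in, once; it reports no verdict.
Trained networks look in the newest picture that a camera, given by its name, has taken for a name from the list of things; names that differ only in an ending like _2 or _b are one class to them, and where a whole thing is asked for, a point or a joint stands for the part that bears it (a point fixed in the world has none). Each returns a list of dicts, best first, with "score" (0 to 1); they miss things now and then, are a little off and sometimes report something else, mostly with a low value. They report only what shows in the picture. A call takes as long as a camera call. They do not tell look-alikes from the thing itself.
- manip.find_in(camera, query): "rect" ([left, top, right, bottom] in pixels, round what is visible of it).
- manip.landmark_of(camera, query): "pixel" ([column, row] in pixels: a listed point, or the origin of a listed thing).
The state is a dict: "t": time; "joint_pos": joint angles; "joint_vel": joint speeds; "joint_torque": joint torques, N m; "position": TCP position; "ee_rot": TCP orientation; "contact_force": force on the tool from outside, world axes, zero at the start; "moment": the same for the moment, N m; "finger_gap": finger opening in m.
Only numpy, scipy, OpenCV 4.12 (cv2) and the standard library are available. Lean on these libraries where they do the work, as an engineer would, in place of code of your own. Each camera call takes 0.05 s, during which the arm holds its last target. There are 200 camera calls.

## Working session

There is one attempt and no reset: what is moved stays moved. The work goes in short steps, Python scripts to look and compute and a tool call to move; the robot and the scene stay as the last step left them, time stands still between calls to the robot, and variables do not carry over. Pictures are saved under pics/ and viewed, about 8 in all and at most 12, crops included, and the job is handed in when it is done.

Besides the shell and the picture viewer there is one more tool, called after "Request:" by a JSON object that holds its "fn" and its "kwargs". play_rows: Moves the arm, as the interface text tells. Its arguments: {"type":"object","properties":{"moves":{"type":"array"},"force":{"type":"number"}},"required":["moves"]}

```bash
mkdir -p pics; cat > h.py <<'E'
import numpy as np, cv2
from station import manip
from scipy.spatial.transform import Rotation as R
def save(c,name,crop=None,s=1):
    im=manip.camera(c)[:,:,::-1]
    if crop: l,t,r,b=crop; im=im[t:b,l:r]
    if s!=1: im=cv2.resize(im,None,fx=s,fy=s,interpolation=cv2.INTER_CUBIC)
    cv2.imwrite('pics/'+name,im)
def ray(c,px):
    i=manip.camera_info(c);K=np.array(i['camera_matrix']);V=np.array(i['view'])
    d=V[:3,:3].T@np.linalg.inv(K)@np.array([px[0],px[1],1.]); o=-V[:3,:3].T@V[:3,3]
    return o,d/np.linalg.norm(d)
def atz(c,px,z):
    o,d=ray(c,px); return o+d*(z-o[2])/d[2]
def proj(c,p):
    i=manip.camera_info(c);K=np.array(i['camera_matrix']);V=np.array(i['view'])
    q=K@(V[:3,:3]@np.array(p)+V[:3,3]); return q[:2]/q[2]
def tri(pa,pb):
    o1,d1=ray('top',pa);o2,d2=ray('side',pb)
    A=np.c_[d1,-d2];t=np.linalg.lstsq(A,o2-o1,rcond=None)[0]
    a=o1+d1*t[0];b=o2+d2*t[1];return (a+b)/2,np.linalg.norm(a-b)
E
python3 - <<'E'
from h import *
a=manip.camera('top');b=manip.camera('side')
cv2.imwrite('pics/top0.png',a[:,:,::-1]);cv2.imwrite('pics/side0.png',b[:,:,::-1])
for c in('top','side'):
  print(c,ray(c,(320,200)))
  for q in('knob_mid','mill_seat','shaft_teeth','jar_mid','pestle_mid','spoon','sieve_mid'):
    print(q,[(np.round(x['pixel']),round(x['score'],2)) for x in manip.landmark_of(c,q)][:4])
E
```

```text
top (array([0.43913103, 0.01000554, 1.15524608]), array([ 0.13042558, -0.03687194, -0.99077224]))
knob_mid [(array([259., 189.]), 0.75), (array([260., 219.]), 0.59)]
mill_seat [(array([379., 239.]), 0.68)]
shaft_teeth [(array([382., 244.]), 0.79), (array([259., 221.]), 0.49), (array([376., 244.]), 0.19)]
jar_mid []
pestle_mid [(array([237., 146.]), 0.61)]
spoon [(array([176., 237.]), 0.88)]
sieve_mid [(array([458., 227.]), 0.6)]
side (array([0.56310515, 1.19620125, 0.84504492]), array([ 0.02302987, -0.83631168, -0.54777038]))
knob_mid [(array([345., 234.]), 0.96), (array([312., 240.]), 0.81)]
mill_seat [(array([355., 162.]), 0.73)]
shaft_teeth [(array([359., 154.]), 0.93)]
jar_mid [(array([262., 208.]), 0.73)]
pestle_mid [(array([266., 247.]), 0.65)]
spoon [(array([372., 314.]), 0.89), (array([266., 245.]), 0.3)]
sieve_mid [(array([343., 145.]), 0.92)]
```

View pics/top0.png

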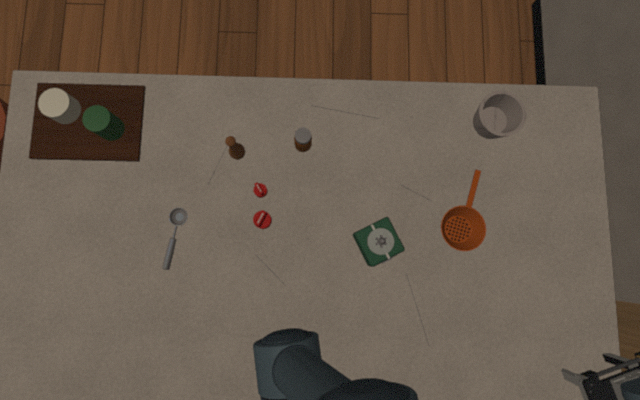

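View pics/side0.png

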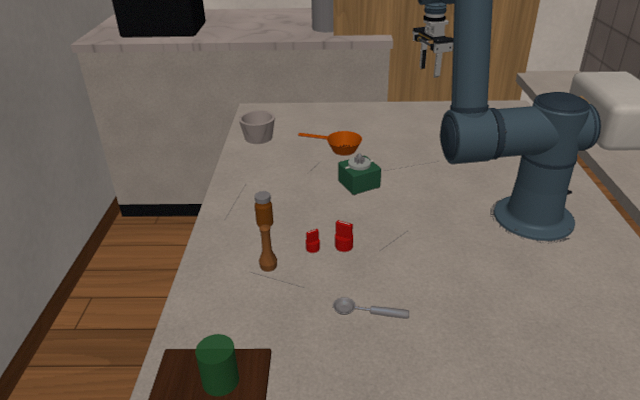

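The top view shows the larger knob at (262,219), the smaller look-alike at (260,189) and the mill at (380,241). In the side view the larger knob is at (344,236). Next I'll take zoomed crops for position and angles.

```bash
python3 - <<'E'
from h import *
a=manip.camera('top')[:,:,::-1];b=manip.camera('side')[:,:,::-1]
c1=cv2.resize(a[175:235,235:295],None,fx=6,fy=6,interpolation=cv2.INTER_CUBIC)
c2=cv2.resize(a[211:271,350:410],None,fx=6,fy=6,interpolation=cv2.INTER_CUBIC)
c3=cv2.resize(b[210:260,300:360],(360,300),interpolation=cv2.INTER_CUBIC)
c4=cv2.resize(b[145:195,330:390],(360,300),interpolation=cv2.INTER_CUBIC)
cv2.imwrite('pics/z.png',cv2.vconcat([cv2.hconcat([c1,c2]),cv2.hconcat([c3,c4])])[:660][:,:])
im=cv2.imread('pics/z.png');cv2.imwrite('pics/z.png',cv2.resize(im,(654,600)))
hsv=cv2.cvtColor(a,cv2.COLOR_BGR2HSV).astype(int)
# red knob blob
red=(((hsv[...,0]<6)|(hsv[...,0]>174))&(hsv[...,1]>150)&(hsv[...,2]>60)).astype(np.uint8)
n,l,s,c=cv2.connectedComponentsWithStats(red)
print([(s[i],c[i].round(1)) for i in range(1,n) if s[i][4]>30])
gm=((hsv[...,0]>60)&(hsv[...,0]<95)&(hsv[...,1]>90)).astype(np.uint8);gm[:200]=0
n,l,s,c=cv2.connectedComponentsWithStats(gm)
pts=np.argwhere(gm[:,340:420]>0)[:,::-1]+[340,0];r=cv2.minAreaRect(pts.astype(np.float32));print(r)
bx=cv2.boxPoints(r);w=[atz('top',p,.07) for p in bx];print(np.round(w,4),np.mean(w,0))
for i in range(4): d=w[(i+1)%4]-w[i];print(np.hypot(*d[:2]),np.degrees(np.arctan2(d[1],d[0])))
print('seat',tri((379,239),(355,162)),tri((382,244),(359,154)))
print('knob',tri((260,219),(345,234)))
# white line on knob
sub=a[205:235,245:280].astype(int);m=(sub.min(2)>110)&1
ww=np.argwhere((sub[...,1]>90)&(sub[...,2]>150))[:,::-1]+[245,205];print(ww.tolist())
E
```

```text
[(array([254, 183,  13,  14, 122], dtype=int32), array([260. , 189.9])), (array([253, 211,  18,  18, 205], dtype=int32), array([262.1, 219.5]))]
((378.8483581542969, 306.66802978515625), (62.650733947753906, 177.90272521972656), 5.19442892074585)
[[ 0.1068 -0.0856  0.07  ]
 [ 0.5438 -0.1241  0.07  ]
 [ 0.5321 -0.2877  0.07  ]
 [ 0.0947 -0.2395  0.07  ]] [ 0.31934574 -0.1842138   0.07      ]
0.4386563507065523 -5.030921394148096
0.16400265805484057 -94.11109626548044
0.44001559440565113 173.72122064096456
0.15440522919030997 85.48038516991615
seat (array([ 0.48762403, -0.18387473,  0.07724586]), np.float64(0.009355556888085637)) (array([ 0.47506512, -0.18683383,  0.10292599]), np.float64(0.011027779598588642))
knob (array([0.53111291, 0.12723583, 0.03992767]), np.float64(0.0014857332612542027))
[]
```

View pics/z.png

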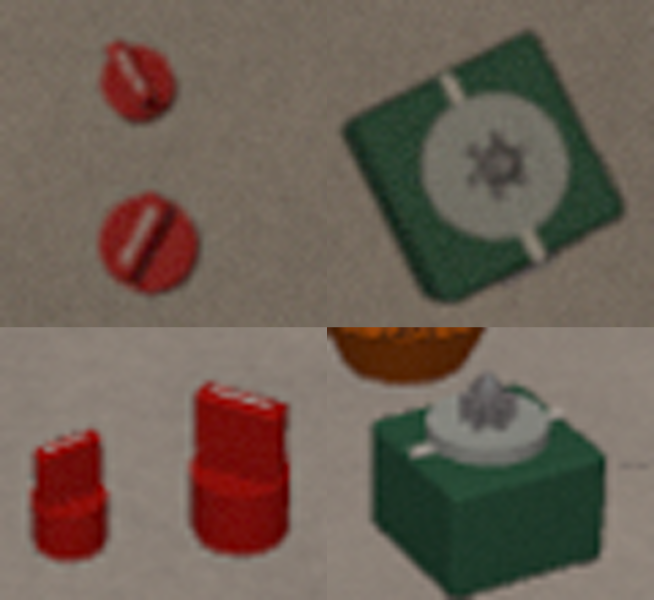

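The larger knob's white line runs from about (257.9,222.3) to (263.1,213.2) in the top image. The mill's marks are at (373.1,227.1) and (388.2,255.6), with the collar centre near (380.8,241.5).

```bash
python3 - <<'E'
from h import *
ang=lambda d:np.degrees(np.arctan2(d[1],d[0]))
p,q=atz('top',(257.9,222.3),.076),atz('top',(263.1,213.2),.076)
print('bar',(p+q)/2,ang(q-p),np.hypot(*(q-p)[:2]))
print('hub', atz('top',(262.2,219.6),.036))
p,q=atz('top',(373.1,227.1),.07),atz('top',(388.2,255.6),.07)
print('marks',(p+q)/2,ang(p-q)); print('collar',atz('top',(380.8,241.5),.08))
a=manip.camera('top')[:,:,::-1]; hsv=cv2.cvtColor(a,cv2.COLOR_BGR2HSV).astype(int)
gm=((hsv[...,0]>60)&(hsv[...,0]<95)&(hsv[...,1]>90))
ys,xs=np.where(gm[212:272,345:412]);r=cv2.minAreaRect(np.c_[xs+345,ys+212].astype(np.float32));print(r)
# white collar: grey pixels bright
g=a.astype(float).mean(2)
c0=atz('top',(380.8,241.5),.08)
# shaft phase: refine centre & phase by 6-fold darkness in ring at z=.096
best=[]
th=np.radians(np.arange(0,360,3))
for dx in np.arange(-.006,.0061,.001):
  for dy in np.arange(-.006,.0061,.001):
    v=0
    for rr in (.011,.013,.0145):
      P=np.array([proj('top',(c0[0]+dx+rr*np.cos(t),c0[1]+dy+rr*np.sin(t),.096)) for t in th],np.float32)
      s=cv2.remap(g.astype(np.float32),P[:,0][None],P[:,1][None],cv2.INTER_CUBIC)[0]
      v+=np.sum(-s*np.exp(6j*th))/len(th)
    best.append((abs(v),c0[0]+dx,c0[1]+dy,np.degrees(np.angle(v))/6))
best.sort(reverse=True)
for b in best[:6]:print(np.round(b,4))
o=manip.get_obs();print(o['position'],o['ee_rot'],R.from_quat(o['ee_rot']).as_matrix().round(3))
E
```

```text
bar [0.53211971 0.12221022 0.076     ] -27.808781719702658 0.026785252413212994
hub [0.53069028 0.12169313 0.036     ]
marks [ 0.47743112 -0.18892144  0.07      ] 28.122115955573257
collar [ 0.47654774 -0.18755529  0.08      ]
((378.2000732421875, 241.9000244140625), (36.671512603759766, 38.013153076171875), 63.43495178222656)Traceback (most recent call last):
  File "<stdin>", line 21, in <module>
  File "h.py", line 16, in proj
    i=manip.camera_info(c);K=np.array(i['camera_matrix']);V=np.array(i['view'])
ValueError: time passes only in moves, steps and waits
```

```bash
sed -i 's/^def save/import functools\n@functools.lru_cache(None)\ndef cinfo(c): return manip.camera_info(c)\ndef save/; s/i=manip.camera_info(c)/i=cinfo(c)/' h.py; python3 - <<'E'
from h import *
a=manip.camera('top')[:,:,::-1]
g=a.astype(np.float32).mean(2)
c0=np.array([.4767,-.188]);th=np.radians(np.arange(0,360,3));best=[]
K=cinfo('top');print(np.array(K['camera_matrix'])[0,0])
for dx in np.arange(-.006,.0061,.001):
  for dy in np.arange(-.006,.0061,.001):
    v=0
    for rr in (.011,.013,.0145):
      P=np.array([proj('top',(c0[0]+dx+rr*np.cos(t),c0[1]+dy+rr*np.sin(t),.096)) for t in th],np.float32)
      s=cv2.remap(g,P[:,0][None],P[:,1][None],cv2.INTER_CUBIC)[0]
      v+=np.sum(-s*np.exp(6j*th))/len(th)
    best.append((abs(v),c0[0]+dx,c0[1]+dy,np.degrees(np.angle(v))/6))
best.sort(reverse=True)
for b in best[:6]:print(np.round(b,4))
# collar: rectified map centred there at z=.08, 0.25mm/px; fit via bright low-saturation
N=440;u=(np.arange(N)-N/2)*.0003
P=np.array([[proj('top',(c0[0]-y,c0[1]-x,.08)) for x in u[::2]] for y in u[::2]],np.float32)
rec=cv2.remap(a,P[...,0],P[...,1],cv2.INTER_CUBIC);cv2.imwrite('pics/rec.png',cv2.resize(rec,(600,600),interpolation=cv2.INTER_CUBIC))
o=manip.get_obs();print(o['t'],o['position'],R.from_quat(o['ee_rot']).as_matrix().round(3).tolist(),o['finger_gap'])
E
```

```text
419.20827921738595
[20.0702  0.4777 -0.184   1.1901]
[19.8602  0.4777 -0.185   1.2941]
[18.8137  0.4767 -0.185   1.0194]
[18.6638  0.4767 -0.184   0.813 ]
[18.5733  0.4787 -0.184   1.4702]
[18.1227  0.4787 -0.185   1.4417]
1.0 [ 0.21113025 -0.61478527  0.22746347] [[0.325, -0.946, 0.0], [-0.946, -0.325, -0.0], [0.0, -0.0, -1.0]] 0.09400565416784956
```

View pics/rec.png

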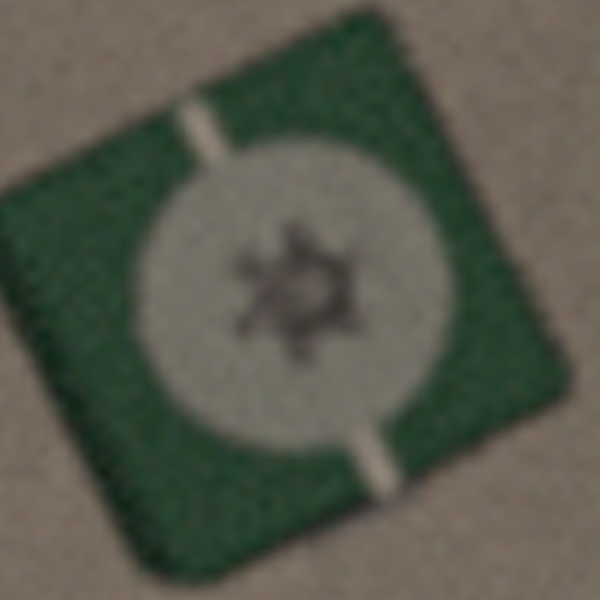

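Reading of the rectified view: the collar centre is about (0.478,-0.187) and the marks lie at about 27.7°. The shaft teeth are at about 1° (mod 60). The knob is at (0.531,0.122) with its bar at −27.8°, so I'll turn it to about 1° to mesh, then +26.5° to the marks.

```bash
cat >> h.py <<'E'
def plan(p,yaw):
    o=manip.get_obs();M=R.from_quat(o['ee_rot']).as_matrix()
    T=R.from_euler('z',yaw,degrees=True).as_matrix()@np.diag([1,-1,-1.])
    rv=R.from_matrix(M.T@T).as_rotvec()/(2*np.pi);d=M.T@(np.array(p)-o['position'])/.25
    print('t',round(o['t'],2),'pos',np.round(o['position'],4),'yaw',round(np.degrees(np.arctan2(M[1,0],M[0,0])),2),'tilt',np.round(M[:,2],4),'gap',round(o['finger_gap'],4),'F',np.round(o['contact_force'],1),'M',np.round(o['moment'],2),'q6',round(o['joint_pos'][5],2))
    print('row',np.round(np.r_[rv,d],4).tolist())
E
```

Request:
{"fn": "play_rows", "kwargs": {"moves": [[[0,0,0,-0.79,-0.72,0,-1],[0,0,0,-0.79,-0.72,0,-1],[0,0,0,-0.79,-0.72,0,-1],[0,0,0,-0.79,-0.72,0,-1],[0,0,0,-0.79,-0.72,0,-1]]]}}

```text
t: 1.62
position: [0.3181, -0.367, 0.2275]
ee_rot: [0.815, -0.58, 0.0, 0.0]
contact_force: [-0.5, 0.2, 0.7]
finger_gap: 0.094
```

Request:
{"fn": "play_rows", "kwargs": {"moves": [[[0,0,0,-0.79,-0.72,0,-1],[0,0,0,-0.79,-0.72,0,-1],[0,0,0,-0.79,-0.72,0,-1],[0,0,0,-0.79,-0.72,0,-1],[0,0,0,-0.79,-0.72,0,-1]]]}}

```text
t: 2.25
position: [0.4244, -0.1195, 0.2278]
ee_rot: [0.816, -0.578, 0.001, -0.0]
contact_force: [-0.4, -0.7, 0.1]
finger_gap: 0.094
```

```bash
python3 -c "
from h import *
plan((.531,.122,.16),-117.8)"
```

```text
t 2.25 pos [ 0.4244 -0.1195  0.2278] yaw -70.68 tilt [ 1.e-03 -7.e-04 -1.e+00] gap 0.094 F [-0.4 -0.7  0.1] M [-0.03  0.02 -0.01] q6 0.7
row [-0.0002, -0.0001, 0.1309, -0.7707, -0.7215, 0.2711]
```

Request:
{"fn": "play_rows", "kwargs": {"moves": [[[0,0,0.131,-0.77,-0.72,0,-1],[0,0,0.131,-0.77,-0.72,0,-1],[0,0,0.131,-0.77,-0.72,0,-1],[0,0,0.131,-0.77,-0.72,0.1,-1],[0,0,0.131,-0.77,-0.72,0.27,-1],[0,0,0.131,-0.77,-0.72,0.27,-1],[0,0,0.131,-0.77,-0.72,0.27,-1]]]}}

```text
t: 3.12
position: [0.5308, 0.1213, 0.1598]
ee_rot: [-0.517, 0.856, -0.0, -0.0]
contact_force: [0.1, -0.4, 0.9]
finger_gap: 0.0938
```

```bash
python3 - <<'E'
from h import *
plan((.531,.122,.063),-117.8)
a=manip.camera('side')[:,:,::-1];t=manip.camera('top')[:,:,::-1]
A=cv2.resize(a[150:270,280:410],None,fx=4,fy=4,interpolation=cv2.INTER_CUBIC)
cv2.imwrite('pics/hov.png',A)
# predicted pixels: knob top centre and tcp axis
for z in (.160,.076,.036): print(z,(proj('side',(.531,.122,z))-[280,150])*4)
E
```

```text
t 3.12 pos [0.5308 0.1213 0.1598] yaw -117.74 tilt [-3.0e-04 -1.1e-03 -1.0e+00] gap 0.0938 F [ 0.1 -0.4  0.9] M [0.07 0.01 0.  ] q6 2.07
row [-0.0, -0.0002, 0.0002, -0.0034, 0.0006, 0.3873]
0.16 [260.01766264 173.84189429]
0.076 [259.16579382 285.40598294]
0.036 [258.7805301  335.86163285]
```

View pics/hov.png

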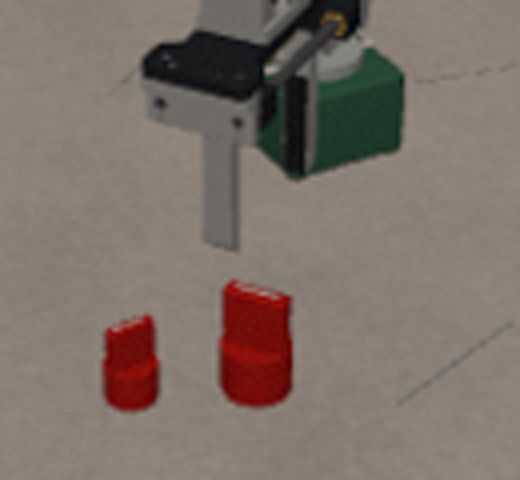

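The larger knob is under the jaws (bar top at crop pixel (258,291), predicted (259,285)), with the small look-alike clear at (130,365). I'll descend and grip.

Request:
{"fn": "play_rows", "kwargs": {"moves": [[[0,0,0,-0.01,0,0.2,-1],[0,0,0,-0.01,0,0.385,-1],[0,0,0,-0.01,0,0.385,-1],[0,0,0,-0.01,0,0.385,0.2],[0,0,0,-0.01,0,0.385,1],[0,0,0,-0.01,0,0.385,1],[0,0,0,-0.01,0,0.385,1],[0,0,0,-0.01,0,0.385,1],[0,0,0,-0.01,0,0.385,1],[0,0,0,-0.01,0,0.385,1]]], "force": 12}}

```text
t: 4.47
position: [0.5331, 0.1227, 0.0654]
ee_rot: [-0.516, 0.857, -0.001, 0.001]
contact_force: [0.1, -0.1, -0.1]
finger_gap: 0.0274
```

```bash
python3 -c "
from h import *
plan((.531,.122,.2),-117.8)"
```

```text
t 4.47 pos [0.5331 0.1227 0.0654] yaw -117.86 tilt [ 0.0031 -0.001  -1.    ] gap 0.0274 F [ 0.1 -0.1 -0.1] M [0.02 0.03 0.04] q6 2.08
row [-0.0005, 0.0001, -0.0002, 0.0059, 0.0044, -0.5384]
```

Request:
{"fn": "play_rows", "kwargs": {"moves": [[[0,0,0,0,0,0,1],[0,0,0,0,0,0,1],[0,0,0,0,0,0,1],[0,0,0,0,0,0,1]]], "force": 40}}

```text
t: 4.97
position: [0.5329, 0.1227, 0.0653]
ee_rot: [-0.516, 0.857, -0.001, 0.001]
contact_force: [0.4, 1.8, -0.9]
finger_gap: 0.0138
```

```bash
python3 -c "
from h import *
plan((.531,.122,.22),-117.8)"
```

```text
t 4.97 pos [0.5329 0.1227 0.0653] yaw -117.86 tilt [ 0.0028 -0.001  -1.    ] gap 0.0138 F [ 0.4  1.8 -0.9] M [ 0.06 -0.02  0.01] q6 2.08
row [-0.0005, 0.0001, -0.0002, 0.0057, 0.0038, -0.619]
```

Request:
{"fn": "play_rows", "kwargs": {"moves": [[[0,0,0,0,0,-0.2,1],[0,0,0,0,0,-0.4,1],[0,0,0,0,0,-0.58,1],[0,0,0,0,0,-0.58,1]]]}}

```text
t: 5.48
position: [0.535, 0.1229, 0.2147]
ee_rot: [-0.516, 0.857, -0.003, 0.005]
contact_force: [0.5, 0.7, -0.5]
finger_gap: 0.0139
```

```bash
python3 -c "
from h import *
plan((.478,-.187,.21),-88.8)"
```

```text
t 5.47 pos [0.535  0.1229 0.2147] yaw -117.86 tilt [ 1.140e-02 -9.000e-04 -9.999e-01] gap 0.0139 F [ 0.5  0.7 -0.5] M [ 0.11  0.04 -0.03] q6 2.08
row [-0.0018, 0.0003, -0.0807, 1.2024, -0.3776, 0.0174]
```

Request:
{"fn": "play_rows", "kwargs": {"moves": [[[-0.0018,0,-0.08,0.2,-0.07,0.015,1],[-0.0018,0,-0.08,0.4,-0.13,0.015,1],[-0.0018,0,-0.08,0.6,-0.19,0.015,1],[-0.0018,0,-0.08,0.8,-0.25,0.015,1],[-0.0018,0,-0.08,0.9,-0.28,0.015,1],[-0.0018,0,-0.08,0.9,-0.28,0.015,1]]]}}

```text
t: 6.22
position: [0.4906, -0.1097, 0.2088]
ee_rot: [0.712, -0.702, -0.002, -0.0]
contact_force: [0.9, 0.0, -1.1]
finger_gap: 0.014
```

```bash
python3 -c "
from h import *
plan((.478,-.187,.19),-88.8)"
```

```text
t 6.22 pos [ 0.4906 -0.1097  0.2088] yaw -89.24 tilt [-0.0024  0.0031 -1.    ] gap 0.014 F [ 0.9  0.  -1.1] M [ 0.01 -0.01  0.01] q6 1.11
row [0.0004, 0.0005, -0.0012, 0.3086, 0.0542, 0.0744]
```

Request:
{"fn": "play_rows", "kwargs": {"moves": [[[0.0004,0.0005,-0.001,0.2,0.03,0.0,1],[0.0004,0.0005,-0.001,0.308,0.054,0.03,1],[0.0004,0.0005,-0.001,0.308,0.054,0.06,1],[0.0004,0.0005,-0.001,0.308,0.054,0.06,1],[0.0004,0.0005,-0.001,0.308,0.054,0.06,1]]]}}

```text
t: 6.85
position: [0.4783, -0.1855, 0.1935]
ee_rot: [0.715, -0.7, -0.0, -0.0]
contact_force: [-0.3, 0.6, -1.0]
finger_gap: 0.0138
```

```bash
python3 - <<'E'
from h import *
plan((.478,-.187,.172),-88.8)
a=manip.camera('side')[:,:,::-1];t=manip.camera('top')[:,:,::-1]
A=cv2.resize(a[110:200,310:410],None,fx=5.5,fy=5.5,interpolation=cv2.INTER_CUBIC)
cv2.imwrite('pics/mill.png',A)
z=manip.get_obs()['position']
for n,q in (('hub bottom',(z[0],z[1],z[2]-.0653)),('hub top',(z[0],z[1],z[2]-.029)),('nose',(.478,-.187,.108)),('collar',(.478,-.187,.08))): print(n,(proj('side',q)-[310,110])*5.5)
E
```

```text
t 6.85 pos [ 0.4783 -0.1855  0.1935] yaw -88.78 tilt [ 0.e+00  5.e-04 -1.e+00] gap 0.0138 F [-0.3  0.6 -1. ] M [-0.01  0.01 -0.03] q6 0.96
row [-0.0, 0.0001, 0.0001, 0.0058, 0.0015, 0.0858]
hub bottom [274.48585284 201.59090176]
hub top [275.98046185 141.06237893]
nose [274.39276541 234.38655881]
collar [273.27516012 279.36688165]
```

View pics/mill.png

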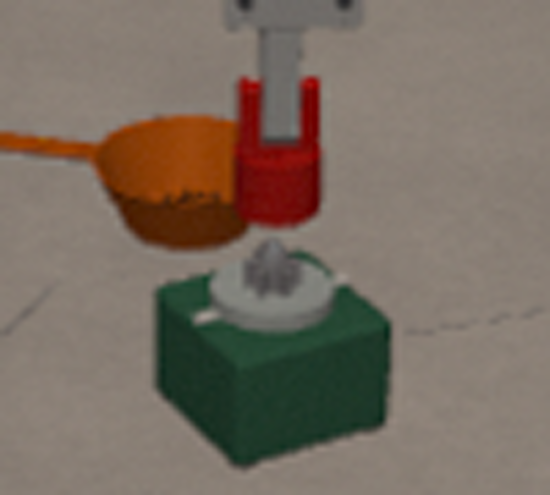

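The knob's hub axis is at crop column 278 and the shaft is at about 272, so the knob needs about +2.5 mm in x. I'll correct that and descend until just above the tooth tops.

```bash
python3 -c "
from h import *
plan((.4808,-.1848,.166),-88.8)"
```

```text
t 6.95 pos [ 0.4785 -0.186   0.1939] yaw -88.8 tilt [ 7.e-04 -1.e-04 -1.e+00] gap 0.0138 F [-0.3 -0.5 -0.3] M [ 0.05  0.05 -0.01] q6 0.96
row [-0.0001, -0.0, 0.0, -0.0047, -0.0094, 0.1116]
```

Request:
{"fn": "play_rows", "kwargs": {"moves": [[[0,0,0,-0.005,-0.0095,0,1],[0,0,0,-0.005,-0.0095,0.03,1],[0,0,0,-0.005,-0.0095,0.06,1],[0,0,0,-0.005,-0.0095,0.08,1],[0,0,0,-0.005,-0.0095,0.095,1],[0,0,0,-0.005,-0.0095,0.11,1],[0,0,0,-0.005,-0.0095,0.11,1]]]}}

```text
t: 7.82
position: [0.4807, -0.1847, 0.1661]
ee_rot: [0.714, -0.7, 0.0, -0.0]
contact_force: [0.5, 0.6, -1.0]
finger_gap: 0.0138
```

```bash
python3 -c "
from h import *
plan((.4808,-.1848,.160),-88.8)"
```

```text
t 7.83 pos [ 0.4807 -0.1847  0.1661] yaw -88.81 tilt [ 2.e-04  2.e-04 -1.e+00] gap 0.0138 F [ 0.5  0.6 -1. ] M [0.02 0.   0.02] q6 0.96
row [-0.0, 0.0, -0.0, 0.0006, -0.0005, 0.0243]
```

Request:
{"fn": "play_rows", "kwargs": {"moves": [[[0,0,0,0,0,0.008,1],[0,0,0,0,0,0.016,1],[0,0,0,0,0,0.022,1],[0,0,0,0,0,0.022,1]]]}}

```text
t: 8.32
position: [0.4806, -0.1853, 0.1608]
ee_rot: [0.715, -0.7, 0.001, 0.0]
contact_force: [-2.3, -4.3, 0.5]
finger_gap: 0.0134
```

```bash
python3 -c "
from h import *
plan((.4808,-.1848,.1453),-88.8)"
```

```text
t 8.32 pos [ 0.4806 -0.1853  0.1608] yaw -88.8 tilt [ 1.0e-04 -1.5e-03 -1.0e+00] gap 0.0134 F [-2.3 -4.3  0.5] M [-0.93  0.56  0.01] q6 0.96
row [-0.0, -0.0002, 0.0, -0.0022, -0.0008, 0.0618]
```

Side load points toward −x/−y, so I'll shift about 1.3 mm in −y and 0.6 mm in −x and continue down in small steps.

Request:
{"fn": "play_rows", "kwargs": {"moves": [[[0,0,0,0.005,0.0025,0,1],[0,0,0,0.005,0.0025,0,1],[0,0,0,0.005,0.0025,0.006,1],[0,0,0,0.005,0.0025,0.01,1],[0,0,0,0.005,0.0025,0.01,1]]]}}

```text
t: 8.95
position: [0.4799, -0.1864, 0.158]
ee_rot: [0.715, -0.7, 0.0, 0.0]
contact_force: [-0.3, -0.4, -1.3]
finger_gap: 0.0136
```

```bash
python3 -c "
from h import *
plan((.480,-.186,.1453),-88.8)"
```

```text
t 8.95 pos [ 0.4799 -0.1864  0.158 ] yaw -88.79 tilt [-2.e-04 -1.e-03 -1.e+00] gap 0.0136 F [-0.3 -0.4 -1.3] M [ 0.07 -0.02  0.  ] q6 0.96
row [0.0, -0.0002, 0.0, -0.0017, -0.0003, 0.0508]
```

The underside is now below the tooth tops with almost no force, so it looks meshed. Continuing down.

Request:
{"fn": "play_rows", "kwargs": {"moves": [[[0,0,0,0,0,0.01,1],[0,0,0,0,0,0.02,1],[0,0,0,0,0,0.028,1],[0,0,0,0,0,0.028,1]]]}}

```text
t: 9.45
position: [0.4798, -0.1863, 0.1507]
ee_rot: [0.715, -0.7, 0.0, 0.0]
contact_force: [-0.3, -0.7, -1.1]
finger_gap: 0.0136
```

```bash
python3 -c "
from h import *
plan((.480,-.186,.1453),-88.8)"
```

```text
t 9.45 pos [ 0.4798 -0.1863  0.1507] yaw -88.79 tilt [-6.e-04 -7.e-04 -1.e+00] gap 0.0136 F [-0.3 -0.7 -1.1] M [ 0.03 -0.03  0.03] q6 0.96
row [0.0001, -0.0001, 0.0, -0.0013, -0.0008, 0.0218]
```

Request:
{"fn": "play_rows", "kwargs": {"moves": [[[0,0,0,0,0,0.008,1],[0,0,0,0,0,0.015,1],[0,0,0,0,0,0.02,1],[0,0,0,0,0,0.023,1],[0,0,0,0,0,0.023,1]]]}}

```text
t: 10.07
position: [0.4798, -0.1863, 0.1453]
ee_rot: [0.715, -0.7, -0.0, 0.001]
contact_force: [-1.4, -0.1, 2.4]
finger_gap: 0.0136
```

```bash
python3 -c "
from h import *
plan((.480,-.186,.1453),-62.3)"
```

```text
t 10.07 pos [ 0.4798 -0.1863  0.1453] yaw -88.79 tilt [-8.e-04 -7.e-04 -1.e+00] gap 0.0136 F [-1.4 -0.1  2.4] M [0.25 0.37 0.  ] q6 0.96
row [0.0002, -0.0001, -0.0736, -0.0013, -0.0009, 0.0]
```

Home contact is felt at the expected height. Now I'll turn +26.6° about the shaft axis to the marks.

Request:
{"fn": "play_rows", "kwargs": {"moves": [[[0,0,-0.015,-0.0006,0,0,1],[0,0,-0.03,-0.0012,0,0,1],[0,0,-0.045,-0.002,0.0004,0,1],[0,0,-0.06,-0.0026,0.0006,0,1],[0,0,-0.074,-0.0032,0.0008,0,1],[0,0,-0.074,-0.0032,0.0008,0,1],[0,0,-0.074,-0.0032,0.0008,0,1]]]}}

```text
t: 10.95
position: [0.4797, -0.1862, 0.1454]
ee_rot: [0.856, -0.517, 0.001, 0.001]
contact_force: [-0.9, -4.1, -2.7]
finger_gap: 0.0138
```

```bash
python3 -c "
from h import *
plan((.4796,-.1855,.1448),-62.2)"
```

```text
t 10.95 pos [ 0.4797 -0.1862  0.1454] yaw -62.22 tilt [-3.0e-04 -2.4e-03 -1.0e+00] gap 0.0138 F [-0.9 -4.1 -2.7] M [-0.93 -0.06 -0.08] q6 0.5
row [0.0002, -0.0003, -0.0, -0.0028, -0.001, 0.0023]
```

Request:
{"fn": "play_rows", "kwargs": {"moves": [[[0,0,0,0.002,0.001,0,1],[0,0,0,0.002,0.001,0.004,1],[0,0,0,0.002,0.001,0.008,1],[0,0,0,0.002,0.001,0.008,1]]]}}

```text
t: 11.45
position: [0.4799, -0.1866, 0.1453]
ee_rot: [0.856, -0.517, -0.0, 0.001]
contact_force: [-5.8, 2.7, 10.3]
finger_gap: 0.0137
```

```bash
python3 -c "
from h import *
plan((.4796,-.1855,.1448),-62.2)"
```

```text
t 11.45 pos [ 0.4799 -0.1866  0.1453] yaw -62.22 tilt [-0.001  -0.0015 -1.    ] gap 0.0137 F [-5.8  2.7 10.3] M [ 0.53  1.11 -0.06] q6 0.5
row [0.0003, -0.0001, -0.0001, -0.0042, -0.0011, 0.0019]
```

Request:
{"fn": "play_rows", "kwargs": {"moves": [[[0,0,0,0,0,0,1],[0,0,0,0,0,0,0.5],[0,0,0,0,0,0,0],[0,0,0,0,0,0,-0.5],[0,0,0,0,0,0,-0.5],[0,0,0,0,0,0,-0.5],[0,0,0,0,0,-0.15,-0.5],[0,0,0,0,0,-0.35,-0.5],[0,0,0,0,0,-0.5,-0.5],[0,0,0,0,0,-0.5,-0.5]]]}}

```text
t: 12.7
position: [0.4815, -0.1873, 0.2739]
ee_rot: [0.856, -0.517, 0.004, 0.001]
contact_force: [-1.3, -0.7, -0.3]
finger_gap: 0.0706
```

Request:
{"fn": "play_rows", "kwargs": {"moves": [[[0,0,0,0.5,0.4,-0.2,-0.5],[0,0,0,0.5,0.4,-0.2,-0.5],[0,0,0,0.6,0.4,-0.2,-0.5],[0,0,0,0.6,0.4,-0.2,-0.5]]]}}

```text
t: 13.2
position: [0.4618, -0.3695, 0.3231]
ee_rot: [0.855, -0.518, 0.003, 0.001]
contact_force: [0.6, 0.1, -0.4]
finger_gap: 0.0705
```

```bash
python3 - <<'E'
from h import *
plan((.4796,-.1855,.1448),-62.2)
a=manip.camera('top')[:,:,::-1];b=manip.camera('side')[:,:,::-1]
c0=(.478,-.1865);u=(np.arange(220)-110)*.0006
P=np.array([[proj('top',(c0[0]-y,c0[1]-x,.156)) for x in u] for y in u],np.float32)
A=cv2.resize(cv2.remap(a,P[...,0],P[...,1],cv2.INTER_CUBIC),(400,400))
B=cv2.resize(b[120:200,320:400],(400,400),interpolation=cv2.INTER_CUBIC)
cv2.imwrite('pics/end.png',cv2.hconcat([A,B]))
E
```

```text
t 13.2 pos [ 0.4618 -0.3695  0.3231] yaw -62.46 tilt [ 0.0037 -0.0042 -1.    ] gap 0.0705 F [ 0.6  0.1 -0.4] M [ 0.01 -0.02  0.01] q6 0.22
row [-0.0002, -0.0009, -0.0007, -0.6235, -0.4023, 0.7104]
```

View pics/end.png

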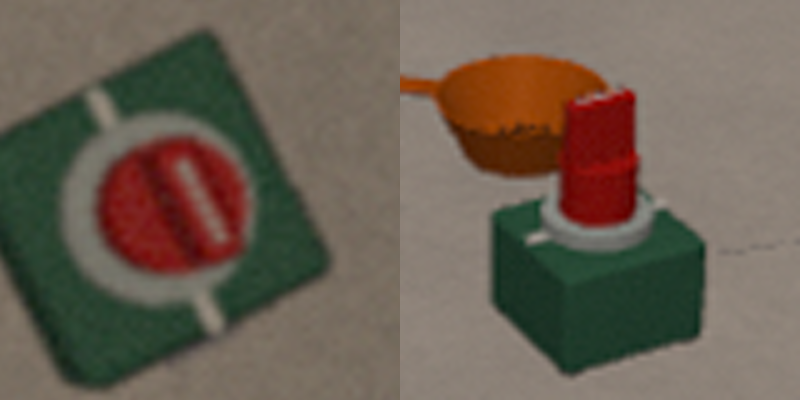

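The knob sits on the collar. In the top crop its white line, (182,165) to (220,240), is at about 27°; the marks, (100,108) to (208,315), are at about 27.6°. The gripper is clear, so I'll hand in.

```bash
python3 -c "
from station import manip
print(manip.job_done())"
```

```text
the job is handed in; nothing more can be done
None
```

The larger red knob is back on the mill, pushed home on the collar, turned to the marks and let go. I handed the job in at about 13 s of the 72 s allowed.

- **Meshing:** I turned the knob to match the shaft teeth, about 1° in the top view. There was a brief 4–5 N side load on the nose, and a shift of just over 1 mm cleared it. After that the knob slid down with almost no force and needed no rocking.
- **Seating:** It stopped at the expected height and did not sink when I pressed with about 10 N. The last side picture shows it sitting on the collar.
- **Alignment:** I turned knob and shaft together by 26.6°. In the last top picture the bar is at about 27° and the marks at about 27.6°, which agree to within my reading error.
- **Forces and clearance:** The highest wrist readings were about 12 N. The gripper was about 0.2 m away at the end.
- **Bystanders:** I did not knowingly touch the jar, pestle, spoon or sieve. Only the sieve shows in the last picture, and I did not re-check the others.
- **Disagreement:** The two cameras differed by a few millimetres on the shaft and knob positions. I settled this by feel from the contact forces.

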